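# Push a soap bar out of its mould and pack it

### The job

Unmould the round soap bar: set the metal ring mould down over the post of the push-out stand until the mould rests on the stand's foot, so that the post pushes the bar up out of the top. Then take the bar itself from above, leaving the empty mould on the stand, keep it upright and lay it flat in the free place of the round tin beside the two bars already there. Do not topple or shove the candle, the dog figurine or the wrapped soap in front.

Things in the scene. Friction and masses are not known exactly. Their poses are not given: they have to be found in the camera images.
- mould_center (a point): Centre (half-way up) of the push-out mould: a loose plain aluminium tube standing upright, 54 mm outer and 44 mm inner diameter, 36 mm high, 0.15 kg, open at both ends, with an inner lip 4 mm thick at its foot that leaves a 32 mm opening. Its foot is 18 mm below this point; z is its axis.
- bar_center (a point): Centre (half-way up) of the soap bar to be unmoulded: a cream-coloured round bar, 40 mm in diameter, 26 mm high, about 40 g. At the start it lies loose on the lip inside the mould, its top 6 mm below the mould's rim, so that fingers cannot reach its sides. z is its axis.
- stand_top (a point): Centre of the top of the post of the push-out stand (fixed to the table): a dark wooden foot disc 80 mm in diameter and 6 mm thick, with a pale round post 24 mm in diameter that rises 30 mm above the foot, its top edge bevelled. This point is 36 mm above the table. The post passes the mould's opening with 4 mm to spare all round; with the mould resting on the foot, the bar stands on the post, 20 mm of it above the mould's rim.
- stand: The push-out stand as a whole; origin at the centre of its underside, on the table.
- tin: Shallow round steel tin without lid (fixed to the table), 104 mm outer and 97 mm inner diameter, 11 mm high, floor 2.5 mm thick; origin at the centre of its underside. It takes three bars side by side in a close triangle.
- tin_gap (a point): Point on the inner floor of the tin (2.5 mm above the table), at the centre of the free place for the third bar, 24.5 mm from the tin's centre in its -x direction. Its axes are the tin's: the two bars lie towards +x, so fingers that close along the tin's y axis have room beside the bar when it is set down, above the low wall.
- bar_left_center (a point): Centre of a bar like the first, lying loose in the tin, on the +y side of the tin's x axis.
- bar_right_center (a point): Centre of the other bar lying loose in the tin, on the -y side of the tin's x axis.
- candle_center (a point): Centre (half-way up) of a bystander: candle in a floral pot, 70 mm in diameter, 99 mm high, loose.
- soap_center (a point): Centre of a bystander: wrapped soap carton, 50 x 75 x 26 mm, lying loose in front.
- lamp_post (a point): Point on the axis of the fixed table lamp, 0.2 m above the table: a turned wooden post 50 mm in diameter, over 0.45 m tall, on a foot disc 155 mm in diameter, with a wide shade far above. It never moves; the arm starts on its right side and the work lies on its left, so the arm must pass round its near side.
- dog_center (a point): Centre of a bystander: black dog figurine, 59 x 35 x 66 mm, loose.
Not all that is in view belongs to the job. What is shaped like the part that bears mould_center but purple or red is not meant.

How it is judged (in metres and radians):
On the way, in this order (a step that is already met when the one before it is completed fails the run):
1. the mould rests on the foot of the stand, and the post has pushed the bar up above the mould's rim (horizontal distance between mould_center and stand_top below 0.011 m and z of mould_center in the frame of stand between 0.019 and 0.029 m and angle between mould_center's own z axis and vertical below 0.1 rad and z of bar_center in the frame of mould_center between 0.018 and 0.032 m), for 0.3 s.
2. the bar is lifted clear of the mould, which stays on the stand (horizontal distance between mould_center and stand_top below 0.011 m and z of mould_center in the frame of stand between 0.019 and 0.029 m and angle between mould_center's own z axis and vertical below 0.1 rad and z of bar_center in the frame of mould_center above 0.05 m), for 0.1 s.
At the end, for the whole second after the job is handed in: All three bars lie flat on the floor of the tin (each centre within 31 mm of the tin's centre, tilted less than 7 degrees, at rest), and the empty mould stands upright on the foot of the stand, round the post (horizontal distance between each of bar_center, bar_left_center, bar_right_center and tin below 0.031 m and z of bar_center in the frame of tin between 0.011 and 0.02 m and angle between each of bar_center, bar_left_center, bar_right_center's own z axis and vertical below 0.12 rad and linear speed of each of bar, bar_left, bar_right below 0.02 m/s and z of bar_left_center in the frame of tin between 0.011 and 0.02 m and z of bar_right_center in the frame of tin between 0.011 and 0.02 m and horizontal distance between mould_center and stand_top below 0.011 m and z of mould_center in the frame of stand between 0.019 and 0.029 m and angle between mould_center's own z axis and vertical below 0.1 rad); the robot touches nothing.
It fails at once if the floral candle is shoved more than 30 mm or toppled (distance of candle_center from where it was at the start of the episode above 0.03 m or angle between candle_center's own z axis and vertical above 0.6 rad).
It fails at once if the wrapped soap carton is shoved more than 30 mm or toppled (distance of soap_center from where it was at the start of the episode above 0.03 m or angle between soap_center's own z axis and vertical above 0.6 rad).
It fails at once if the black dog figurine is shoved more than 30 mm or toppled (distance of dog_center from where it was at the start of the episode above 0.03 m or angle between dog_center's own z axis and vertical above 0.6 rad).
It fails at once if the bar is turned over or dropped on its side (angle between bar_center's own z axis and vertical above 0.8 rad).
It also fails if it takes over 58 s, if anything falls off the work surface, if the arm or the gripper's body presses on something with over 40 N, if the wrist force passes 120 N, or if a joint passes its speed limit or range.

### The arm

A 6-joint arm with a two-finger parallel gripper is mounted at the origin on a cart in front of the work surface, level with it; the furniture and walls round the work are solid. World frame = base frame: x ahead of the robot, y to its left, z up, the work surface at z = 0. Lengths are in mm, angles in degrees, forces in N, time in s.
With the tool pointing down it reaches from about 350 to 725 mm from the base axis. Payload 4.3 kg.
Tool frame: the origin (TCP) lies at the very end of the fingers, on their centre line; the grasp point (between the pads) lies 19 mm behind it; z points along the fingers, y is the direction in which the jaws open and shut (so a half turn about z gives the same grasp; the last joint's range is limited). The gripper opens to 85 mm and grips with 20 to 120 N. Pads are 22 mm wide; open, the fingers measure 114 mm over their backs; the gripper's body (76 mm by 85 mm) begins 54 mm behind the grasp point. The pads swing forward as they close: fully open they stand 13 mm farther back than shut.
Start: joints at [65.071, 21.618, 4.641, 73.018, 0, 83.68], TCP at [183.501, 544.972, 231.329] pointing down, gripper open.
Joint ranges: [-156.06, 156.06], [-48.1, 94.91], [-58.44, 69.94], [-101.28, 121.22], [-78.64, 73.56], [-180, 180]. Speed limits (degrees/s): [147.25, 147.25, 180, 180, 180, 180].

### API

Orientations are given as [roll, pitch, yaw] about the fixed x, y, z axes, in that order (R = Rz(yaw) Ry(pitch) Rx(roll)).
In Python, from rig import env gives the robot as it stands.
- The arm moves only by the tool step_arm, never from a script. Its argument "rows" is one flat list of numbers, 5 for each row, row after row: the finger opening in mm, from 0 to 85.4, then the shift along the tool's x, y, z in mm, then the turn about the tool's z in rad. In form: [fingers, dx, dy, dz, roll, fingers, dx, dy, dz, roll, ...]. A call has exactly 10 rows; each row is the pose to reach, as a shift and turn from the pose commanded when the call began, along the tool's axes at that moment; what a row does not reach only later rows make up. A row lasts 1/10 s, in which the tool goes at most 50 mm and 8.59 degrees, less where a joint would pass 70% of its speed; a pose out of reach is approached as far as the arm can. A call with a gripper value outside its range is refused whole. The fingers move at their own pace and stop on an object; the grip force is fixed at half the most. Time passes only in rows, so rows that repeat a pose let the fingers close, or fill a call up. It gives the time, the measured TCP pose, the force and the opening at its end, in the units of the state.
- env.observe(): the state, without advancing time (a new reading comes with each control period).
- env.snapshot(name): name is "scene" or "side" or "wrist"; returns the picture (420x560x3 uint8, red, green, blue); there is no depth.
- env.calibration(name): a dict with "camera_matrix" (3x3 intrinsics, pixels), "eye" and "rotation" of the camera in the world. Camera axes: x right, y up, looking along -z (the intrinsics and any distortion apply to the point x, -y, -z); pixel columns grow to the right and rows downward; lengths in mm; the calibration is good to about 2 mm. A picture is of the moment at which its call begins: read the wrist's pose just before it. calibration takes no time and is no camera call; for the wrist camera it gives the pose at the moment of the call.
- env.close_job(): hands the job in, once; it reports no verdict.
The state is a dict: "time_s": time; "joint_pos": joint angles; "dq": joint speeds; "joint_torque": joint torques, N m; "tool_pos": TCP position; "eef_rot": TCP orientation; "contact_force": force on the tool from outside, world axes, zero at the start; "torque": the same for the moment, N m; "finger_gap": opening from 0.0 (shut) to 1.0 (fully open).
Only numpy, scipy, OpenCV 4.12 (cv2) and the standard library are available. Lean on these libraries where they do the work, as an engineer would, in place of code of your own. Each camera call takes 0.05 s, during which the arm holds its last target.

## Working session

There is one attempt and no reset: what is moved stays moved. The work goes in short steps, Python scripts to look and compute and a tool call to move; the robot and the scene stay as the last step left them, time stands still between calls to the robot, and variables do not carry over. Pictures are saved under pics/ and viewed, and the job is handed in when it is done.

Besides the shell and the picture viewer there is one more tool, called as name(argument=value, ...) on one line, values as JSON. step_arm: Moves the arm, as the interface text tells. Its arguments: {"type":"object","properties":{"rows":{"type":"array"}},"required":["rows"]}

```bash
ls; mkdir -p pics
python3 - <<'E'
from rig import env
import cv2,numpy as np
print(env.observe())
for n in ["scene","side","wrist"]:
    c=env.calibration(n); print(n,c)
    cv2.imwrite(f"pics/{n}0.png",env.snapshot(n)[:,:,::-1])
E
```

```text
pics
{'time_s': 0.0, 'joint_pos': array([ 6.50695568e+01,  2.16620305e+01,  4.56148600e+00,  7.30169659e+01,
       -2.17068860e-03,  8.36807211e+01]), 'dq': array([-0.01810055, -0.07189344, -0.09446981, -0.02913446, -0.04622794,
       -0.03125178]), 'joint_torque': array([-2.25064206e-03, -4.63602698e+01,  2.69877183e+01,  2.09711725e-02,
       -3.48767853e-04, -7.50557430e-07]), 'tool_pos': array([183.22975232, 544.32985057, 230.34974993]), 'eef_rot': array([-1.79882965e+02, -1.07767173e-02,  1.61388827e+02]), 'contact_force': array([ 0.55990435, -0.07185078,  0.99077721]), 'torque': array([ 0.04572569,  0.01640062, -0.04281346]), 'finger_gap': 1.0044254620320567}
scene {'camera_matrix': array([[485.1879158 ,   0.        , 274.64048603],
       [  0.        , 485.1879158 , 210.0195667 ],
       [  0.        ,   0.        ,   1.        ]]), 'eye': array([-255.26165072, -404.1046705 ,  979.34741255]), 'rotation': array([ 45.86506347,   0.84821806, -57.83109647])}
side {'camera_matrix': array([[441.65287065,   0.        , 276.82440196],
       [  0.        , 441.65287065, 216.94497081],
       [  0.        ,   0.        ,   1.        ]]), 'eye': array([210.58530247, 731.08344034, 735.90655895]), 'rotation': array([  49.30312804,    0.99685065, -161.29357156])}
wrist {'camera_matrix': array([[291.54862842,   0.        , 278.27752547],
       [  0.        , 291.54862842, 214.05086713],
       [  0.        ,   0.        ,   1.        ]]), 'eye': array([119.07776268, 567.24860144, 372.02737989]), 'rotation': array([-15.50232437,   0.16842029,  71.42339904])}
```

View pics/scene0.png

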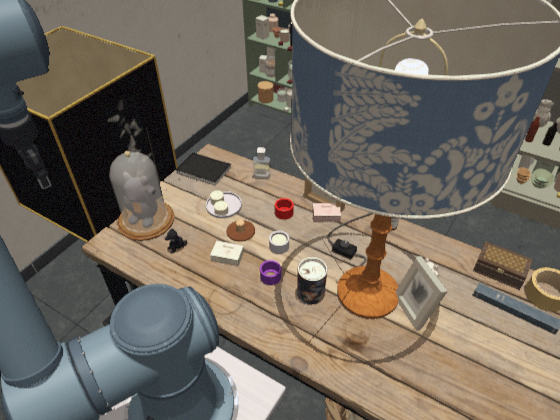

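View pics/side0.png

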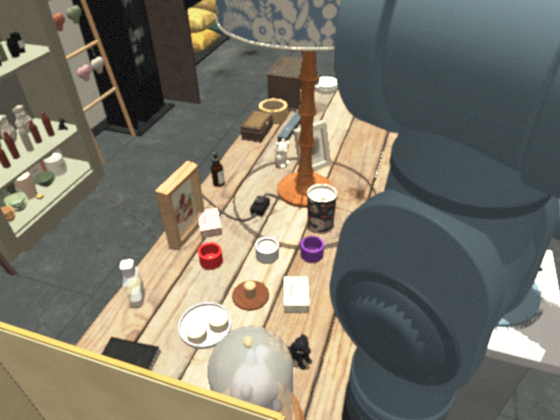

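View pics/wrist0.png

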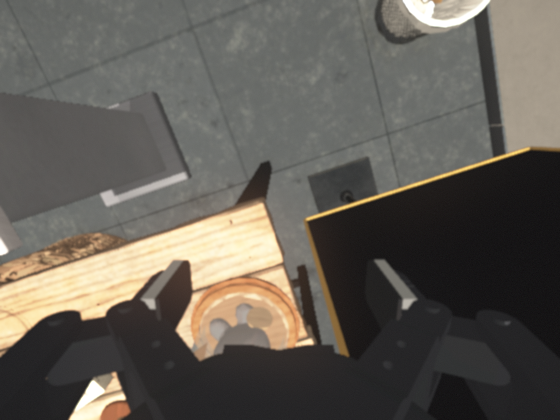

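```bash
cat > h.py <<'E'
from rig import env
import cv2,numpy as np
from scipy.spatial.transform import Rotation as R
def ray(c,px):
    K=c["camera_matrix"]; M=R.from_euler('xyz',c["rotation"],degrees=True).as_matrix()
    px=np.atleast_2d(np.array(px,float))
    d=np.c_[(px[:,0]-K[0,2])/K[0,0],-(px[:,1]-K[1,2])/K[1,1],-np.ones(len(px))]
    return c["eye"],d@M.T
def onz(c,px,z):
    e,d=ray(c,px); return e+d*((z-e[2])/d[:,2])[:,None]
def proj(c,P):
    K=c["camera_matrix"]; M=R.from_euler('xyz',c["rotation"],degrees=True).as_matrix()
    q=(np.atleast_2d(P)-c["eye"])@M
    return np.c_[K[0,2]+K[0,0]*q[:,0]/-q[:,2], K[1,2]+K[1,1]*q[:,1]/q[:,2]]
E
python3 - <<'E'
from h import *
s=cv2.imread("pics/scene0.png"); d=cv2.imread("pics/side0.png")
cv2.imwrite("pics/sc.png",cv2.resize(s[175:300,150:350],None,fx=4,fy=4,interpolation=cv2.INTER_CUBIC))
cv2.imwrite("pics/sd.png",cv2.resize(d[180:370,150:350],None,fx=3,fy=3,interpolation=cv2.INTER_CUBIC))
c=env.calibration("scene");e=env.calibration("side")
for n,z,p,q in [("mould",36,(279,236),(267,244)),("tin",5,(224,205),(205,325)),("standpost",36,(239,222),(250,285)),("lamp",0,(368,293),(304,188)),("candle",99,(313,268),(322,192)),("soap",26,(228,250),(296,290)),("dog",33,(175,240),(300,350)),("red",36,(284,204),(210,250)),("purple",36,(270,266),(313,243)),("dome",0,(145,220),(260,400))]:
    print(n,onz(c,p,z)[0].round(),onz(e,q,z)[0].round())
E
```

```text
mould [483.  63.  36.] [474.  60.  36.]
tin [528. 281.   5.] [526. 284.   5.]
standpost [470. 184.  36.] [467. 185.  36.]
lamp [ 463. -206.   -0.] [ 465. -214.    0.]
candle [389. -89.  99.] [386. -85.  99.]
soap [379. 155.  26.] [375. 160.  26.]
dog [330. 292.  33.] [326. 297.  33.]
red [595. 116.  36.] [590. 117.  36.]
purple [385.  28.  36.] [376.  25.  36.]
dome [365. 440.   0.] [369. 392.   0.]
```

View pics/sc.png

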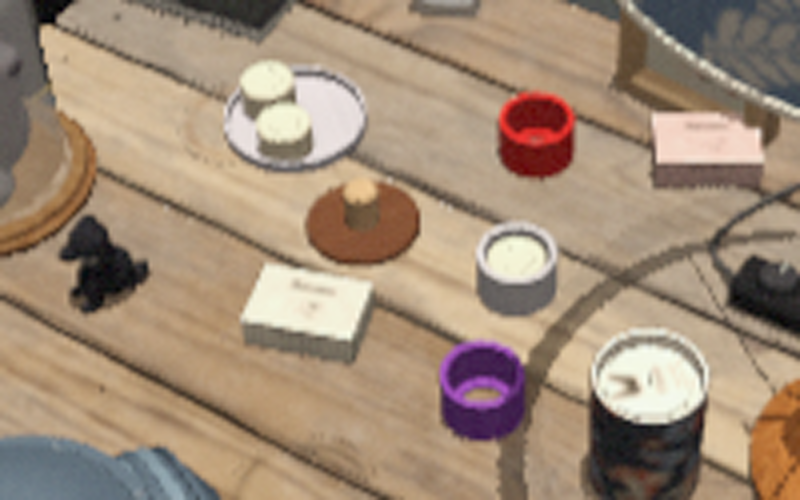

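View pics/sd.png

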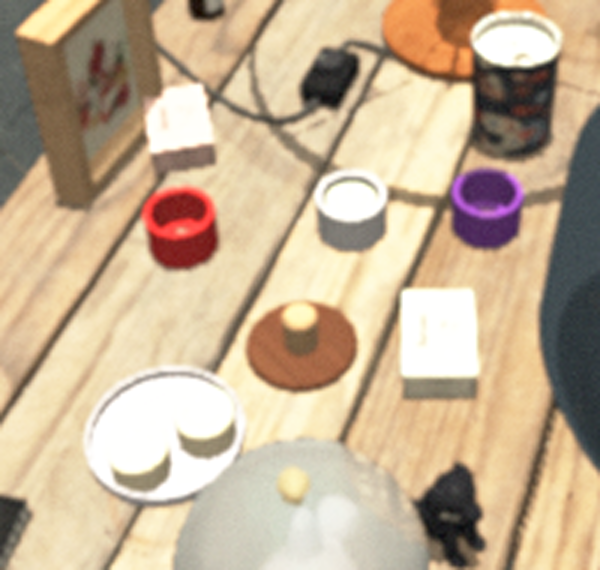

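```bash
cat >> h.py <<'E'
def tri(cs,pxs):
    A=np.zeros((3,3));b=np.zeros(3)
    for c,p in zip(cs,pxs):
        e,d=ray(c,p);d=d[0]/np.linalg.norm(d[0]);P=np.eye(3)-np.outer(d,d);A+=P;b+=P@e
    X=np.linalg.solve(A,b)
    return X,[float(np.linalg.norm(np.cross(X-ray(c,p)[0],ray(c,p)[1][0]/np.linalg.norm(ray(c,p)[1][0])))) for c,p in zip(cs,pxs)]
def totool(P,o=None):
    o=o or env.observe(); return R.from_euler('xyz',o["eef_rot"],degrees=True).as_matrix().T@(np.array(P)-o["tool_pos"])
E
python3 - <<'E'
from h import *
c=[env.calibration("scene"),env.calibration("side")]
f=lambda a,b,u,v:[(150+a/4,175+b/4),(150+u/3,180+v/3)]
for n,p in dict(domeknob=[(130,154),(247,342)],mouldtop=f(516,245,350,197),tin=f(295,117,165,433),post=f(360,190,300,315),barA=f(267,79,140,455),barB=f(284,128,206,428)).items():
    X,r=tri(c,p);print(n,X.round(1),np.round(r,1))
for T in ([478,61,180],[478,61,330],[200,530,330]): print(T,totool(T).round(1))
E
```

```text
domeknob [365.4 430.9 236.2] [3.4 3.4]
mouldtop [477.2  62.4  36. ] [4. 4.]
tin [527.8 282.4   5.7] [1.6 1.6]
post [469.8 181.6  33.4] [1.9 1.9]
barA [531.6 311.4  23. ] [5. 5.]
barB [502.7 275.   15.7] [4.6 4.6]
[478, 61, 180] [-433.6 -364.1   51.1]
[478, 61, 330] [-433.6 -364.3  -98.9]
[200, 530, 330] [-20.5  -8.5 -99.4]
```

step_arm(rows=[85,0,0,-40,0,85,0,0,-80,0,85,-10,-10,-100,0,85,-40,-35,-100,0,85,-75,-65,-100,0,85,-110,-95,-100,0,85,-145,-125,-100,0,85,-180,-155,-100,0,85,-215,-185,-100,0,85,-250,-210,-100,0])

```text
time_s: 1.15
tool_pos: [353.6, 264.2, 331.3]
eef_rot: [-180.0, -0.0, 161.4]
contact_force: [0.1, 1.1, -0.1]
finger_gap: 0.997
```

step_arm(rows=[85,-30,-25,0,0,85,-60,-50,0,0,85,-90,-75,0,0,85,-120,-100,0,0,85,-150,-125,20,0,85,-170,-145,50,0,85,-182,-153,85,0,85,-182,-153,115,0,85,-182,-153,120,0,85,-182,-153,120,0])

```text
time_s: 2.15
tool_pos: [475.9, 63.2, 210.7]
eef_rot: [-180.0, -0.2, 161.4]
contact_force: [0.4, 0.0, 0.5]
finger_gap: 0.992
```

Run:
```python
from h import *
print(env.observe()["tool_pos"],env.calibration("wrist"))
cv2.imwrite("pics/w1.png",env.snapshot("wrist")[:,:,::-1])
```

```text
[475.93301714  63.16980709 210.67033975] {'camera_matrix': array([[291.54862842,   0.        , 278.27752547],
       [  0.        , 291.54862842, 214.05086713],
       [  0.        ,   0.        ,   1.        ]]), 'eye': array([412.07699186,  85.75366052, 352.42792335]), 'rotation': array([-15.36035627,   0.10619613,  71.42887946])}
```

View pics/w1.png

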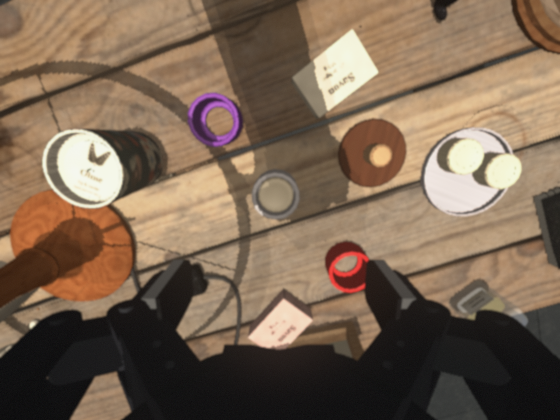

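Run:
```python
from h import *
im=cv2.imread("pics/w1.png")
cv2.imwrite("pics/w1a.png",cv2.resize(im[145:245,225:325],None,fx=6,fy=6,interpolation=cv2.INTER_CUBIC))
cv2.imwrite("pics/w1b.png",cv2.resize(im[110:230,330:530],None,fx=4,fy=4,interpolation=cv2.INTER_CUBIC))
```

```text
(no output)
```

View pics/w1a.png

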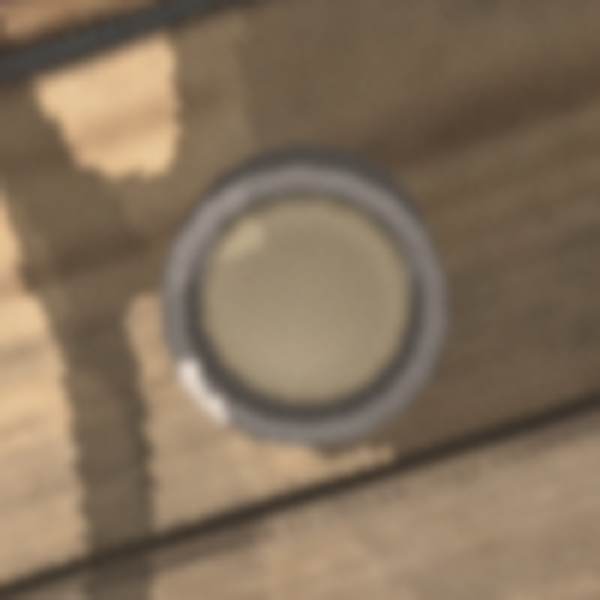

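View pics/w1b.png

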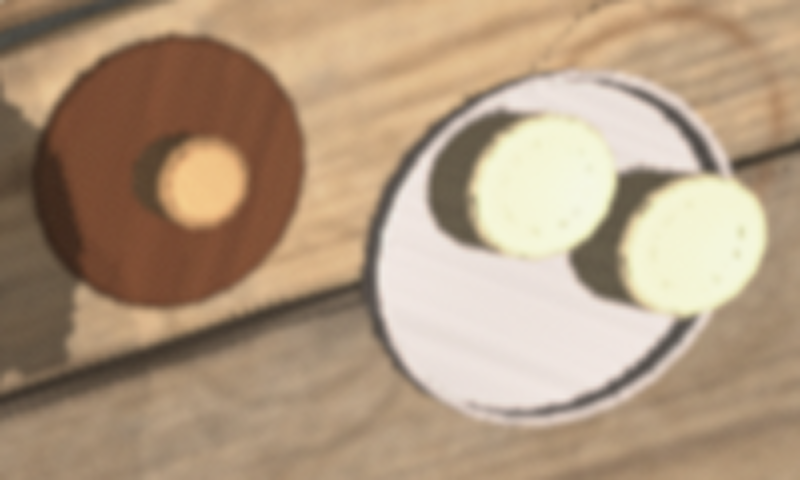

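Run:
```python
from h import *
c=env.calibration("wrist")
for n,p,z in [("mould",(275.8,195.2),36),("bar",(276.2,195.3),30),("post",(381,155.75),36),("foot",(372,152.75),6),("tin",(468.2,172),11),("A",(465.75,156.75),28.5),("B",(503.25,171.25),28.5),("purple",(215,117),36),("soap",(337,75),26)]:
    X=onz(c,p,z)[0];print(n,X.round(1),totool(X).round(1))
o=env.observe();print(o["tool_pos"]);print(proj(c,o["tool_pos"]))
```

```text
mould [474.8  61.9  36. ] [  1.7  -2.2 176. ]
bar [476.2  61.8  30. ] [  0.3  -1.8 182. ]
post [469.8 182.5  36. ] [ 44.8 110.6 176.1]
foot [468.5 182.4   6. ] [ 46.1 110.1 206.1]
tin [525.1 282.6  11. ] [ 24.3 223.1 201.1]
A [501.8 272.6  28.5] [ 43.3 206.2 183.6]
B [530.9 309.6  28.5] [ 27.4 250.5 183.6]
purple [376.6  28.6  36. ] [ 84.2 -65.  176. ]
soap [377.3 161.3  26. ] [125.8  61.  186. ]
[477.06063207  63.36000287 212.05029031]
[[276.81393243 266.41939082]]
```

step_arm(rows=[85,1.5,-2,35,0,85,1.5,-2,75,0,85,1.5,-2,115,0,85,1.5,-2,150,0,85,1.5,-2,175,0,85,1.5,-2,190,0,85,1.5,-2,200,0,85,1.5,-2,206,0,85,1.5,-2,206,0,85,1.5,-2,206,0])

```text
time_s: 3.2
tool_pos: [476.1, 61.8, 6.3]
eef_rot: [180.0, 0.1, 161.4]
contact_force: [0.0, 0.4, -0.1]
finger_gap: 0.997
```

Run:
```python
from h import *
print(env.observe()["tool_pos"])
cv2.imwrite("pics/w2.png",env.snapshot("wrist")[:,:,::-1])
```

```text
[476.13396842  61.78658302   6.31718864]
```

View pics/w2.png

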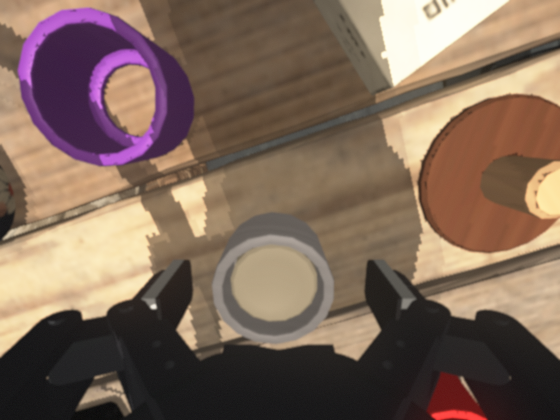

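Run:
```python
from h import *
c=env.calibration("wrist")
im=cv2.imread("pics/w2.png")
cv2.imwrite("pics/w2a.png",cv2.resize(im[200:360,190:350],None,fx=4,fy=4,interpolation=cv2.INTER_CUBIC))
X=onz(c,(274,288.5),36)[0];print(X,totool(X))
```

```text
[472.03057843  62.05377957  36.        ] [  3.95423416  -1.00728866 -29.66595808]
```

View pics/w2a.png

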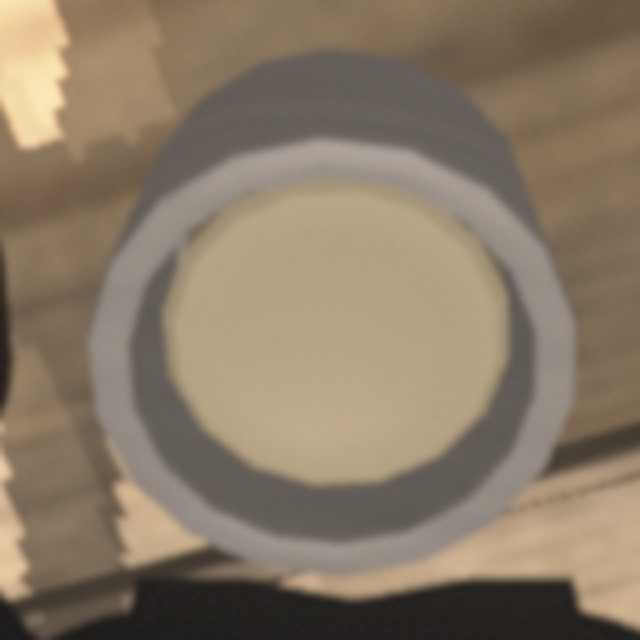

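step_arm(rows=[85,3,-1,0,0,75,3,-1,0,0,65,3,-1,0,0,58,3,-1,0,0,50,3,-1,0,0,45,3,-1,0,0,45,3,-1,0,0,45,3,-1,0,0,45,3,-1,0,0,45,3,-1,0,0])

```text
time_s: 4.25
tool_pos: [472.0, 61.5, 5.9]
eef_rot: [-180.0, 0.0, 161.4]
contact_force: [-1.8, -0.4, 7.1]
finger_gap: 0.614
```

Run:
```python
from h import *
o=env.observe();print(o["tool_pos"],o["eef_rot"],o["finger_gap"])
im=env.snapshot("wrist")[:,:,::-1]
cv2.imwrite("pics/w3.png",im)
```

```text
[471.97984026  61.49311102   5.91889156] [-1.79984063e+02  2.75694353e-02  1.61372793e+02] 0.6137513400218763
```

View pics/w3.png

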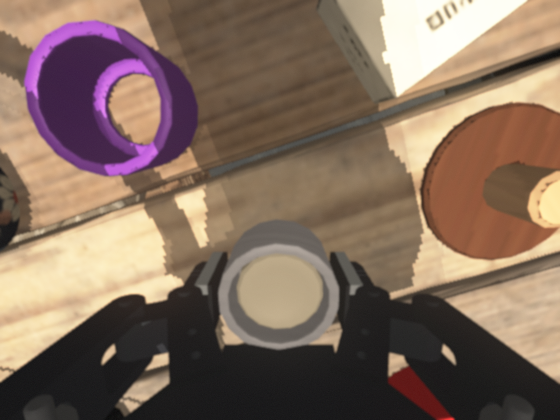

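Run:
```python
from h import *
c=env.calibration("wrist")
im=cv2.imread("pics/w3.png")
cv2.imwrite("pics/w3a.png",cv2.resize(np.hstack([im[220:360,210:350],im[120:260,420:560]]),None,fx=2.8,fy=2.8,interpolation=cv2.INTER_CUBIC))
for p in [(279.5,295.5),(551,200)]:
    X=onz(c,p,36)[0];print(X,totool(X))
```

```text
[471.63427315  63.04106535  36.        ] [  0.81037943   1.35781004 -30.07031125]
[465.5521109  177.04170392  36.        ] [ 42.98657088 107.44411567 -30.12438   ]
```

View pics/w3a.png

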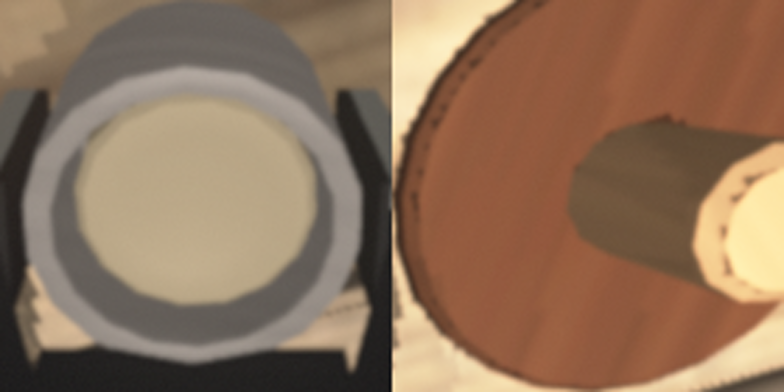

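step_arm(rows=[45,0,0,-15,0,45,0,0,-40,0,45,0,0,-60,0,45,-5,20,-60,0,45,-10,50,-60,0,45,-16,80,-60,0,45,-21,103,-60,0,45,-23,113,-60,0,45,-23,113,-60,0,45,-23,113,-60,0])

```text
time_s: 5.3
tool_pos: [528.7, 160.7, 64.8]
eef_rot: [-179.9, -0.1, 161.4]
contact_force: [-0.4, -0.3, -2.7]
finger_gap: 0.611
```

Run:
```python
from h import *
o=env.observe();print(o["tool_pos"],o["eef_rot"],o["finger_gap"])
im=env.snapshot("wrist")[:,:,::-1]
cv2.imwrite("pics/w4.png",im)
cv2.imwrite("pics/w4s.png",env.snapshot("side")[:,:,::-1])
```

```text
[528.71310905 160.68457417  64.80830818] [-1.79920904e+02 -7.38357819e-02  1.61377872e+02] 0.6111445915700795
```

View pics/w4.png

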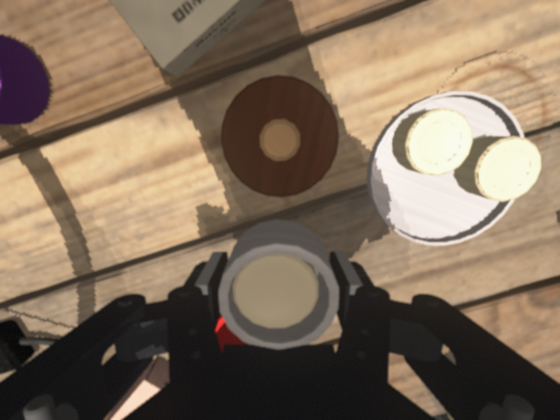

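Run:
```python
from h import *
im=cv2.imread("pics/w4.png")
cv2.imwrite("pics/w4a.png",cv2.resize(np.hstack([im[220:360,210:350],im[65:205,210:350]]),None,fx=2.8,fy=2.8,interpolation=cv2.INTER_CUBIC))
cv2.imwrite("pics/w4b.png",cv2.resize(im[80:255,360:550],None,fx=4,fy=3.4*4/3.4,interpolation=cv2.INTER_CUBIC)[:600])
g=cv2.cvtColor(im,cv2.COLOR_BGR2HSV)
```

```text
(no output)
```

View pics/w4a.png

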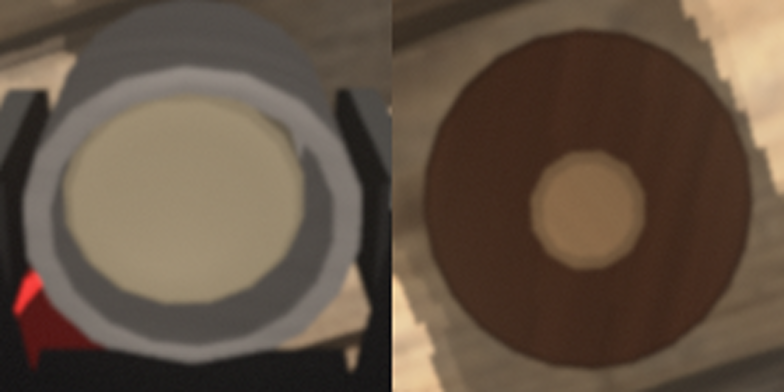

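View pics/w4b.png

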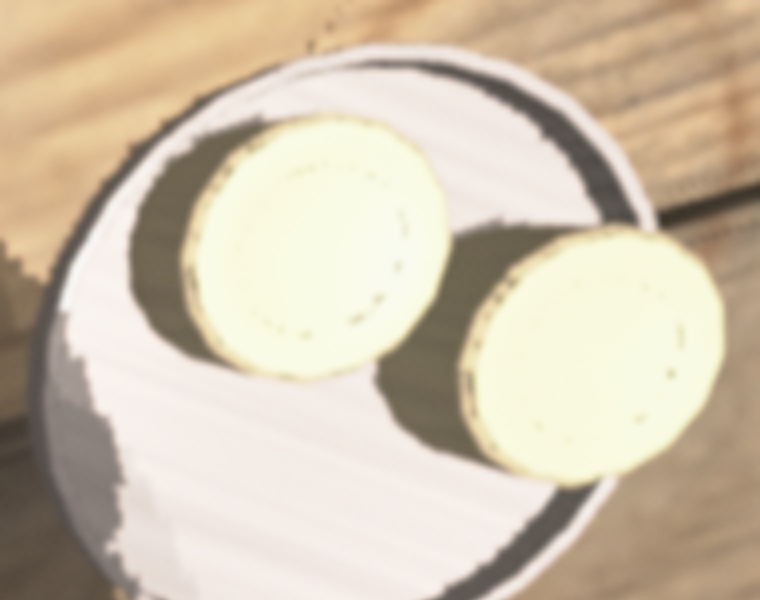

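Run:
```python
from h import *
c=env.calibration("wrist"); o=env.observe(); rz=94.9
def mid(a,b,z): 
    q=onz(c,[a,b],z); return q.mean(0), np.linalg.norm(q[0]-q[1])
for n,a,b,z in [("rim",(278.9,243.6),(278.9,349.3),rz),("rimx",(218.6,294),(339.3,294),rz),("post",(280,118.2),(280,161.4),36),("postx",(259.3,140),(300.7,140),36),("foot",(280,75.7),(280,196.4),6),("A",(405.5,142),(472.5,142),28.5),("Ay",(439,108.8),(439,175.5),28.5),("B",(475,169),(541.3,169),28.5),("By",(508,136.3),(508,201.8),28.5),("tin",(438.5,91),(425,245),11),("tinx",(367.5,180),(525,140),11)]:
    X,d=mid(a,b,z);print(n,X.round(1),totool(X,o).round(1),round(d,1))
```

```text
rim [530.1 161.1  94.9] [ -1.1   1.1 -29.9] 51.4
rimx [527.7 161.9  94.9] [  1.5   1.1 -29.9] 51.9
post [468.3 182.5  36. ] [64.3  1.7 29. ] 23.8
postx [468.2 182.6  36. ] [64.4  1.7 29. ] 23.5
foot [468.4 182.6   6. ] [64.2  1.8 59. ] 77.7
A [499.5 271.5  28.5] [63.1 96.  36.4] 39.7
Ay [500.2 271.4  28.5] [62.5 96.1 36.4] 38.8
B [528.8 308.3  28.5] [ 47.2 140.2  36.4] 40.2
By [529.4 308.2  28.5] [ 46.6 140.3  36.4] 40.4
tin [521.6 271.6  11. ] [ 42.2 103.2  53.9] 102.6
tinx [515.9 281.6  11. ] [ 50.8 110.9  53.9] 103.4
```

step_arm(rows=[45,20,0,0,0,45,40,0,0,0,45,58,0.6,0,0,45,66,0.6,0,0,45,66,0.6,6,0,45,66,0.6,12,0,45,66,0.6,16,0,45,66,0.6,16,0,45,66,0.6,16,0,45,66,0.6,16,0])

```text
time_s: 6.4
tool_pos: [467.8, 183.1, 49.4]
eef_rot: [180.0, 0.0, 161.4]
contact_force: [-0.4, -0.1, -2.5]
finger_gap: 0.617
```

Run:
```python
from h import *
o=env.observe();print(o["tool_pos"],o["eef_rot"],o["finger_gap"])
a=env.snapshot("side")[:,:,::-1];b=env.snapshot("scene")[:,:,::-1];c=env.snapshot("wrist")[:,:,::-1]
cv2.imwrite("pics/w5s.png",a);cv2.imwrite("pics/w5c.png",b);cv2.imwrite("pics/w5w.png",c)
z=lambda i:cv2.resize(i,(400,400),interpolation=cv2.INTER_CUBIC)
cv2.imwrite("pics/w5.png",np.hstack([z(a[240:340,200:300]),z(b[180:280,190:290])]))
for n in("side","scene"):print(proj(env.calibration(n),[[469,182,36],[469,182,6],o["tool_pos"]]))
```

```text
[467.81592381 183.05098617  49.37644973] [1.79986725e+02 1.73437561e-02 1.61377896e+02] 0.6167263645952002
[[249.54204347 283.76137978]
 [250.36033995 293.11794134]
 [249.51662437 279.96467289]]
[[239.20715041 222.47275725]
 [239.9187986  230.05778669]
 [238.31237346 219.13494045]]
```

View pics/w5.png

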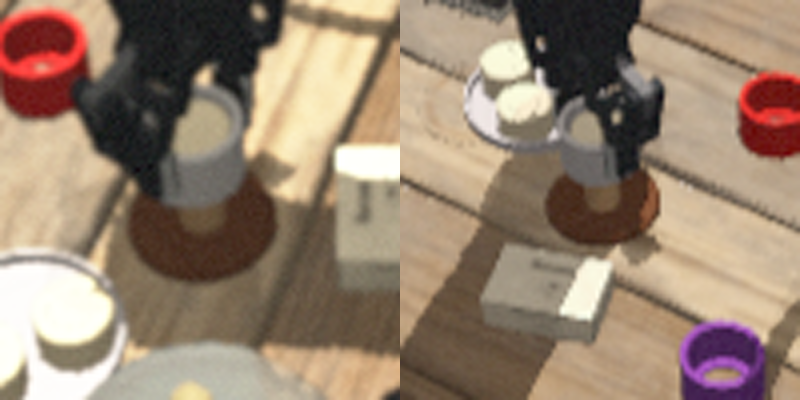

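View pics/w5w.png

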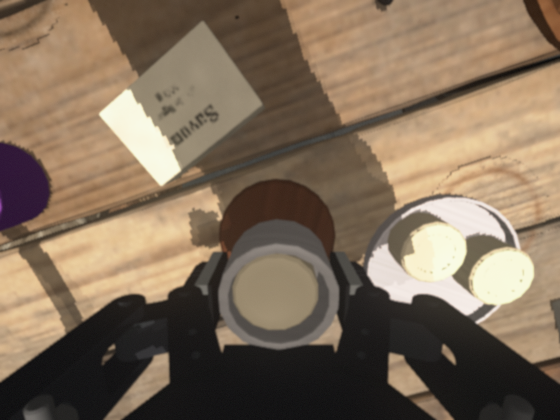

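step_arm(rows=[45,0,0,4,0,45,0,0,8,0,45,0,0,12,0,45,0,0,15,0,45,0,0,18,0,45,0,0,20,0,45,0,0,22,0,45,0,0,24,0,45,0,0,26,0,45,0,0,26,0])

```text
time_s: 7.55
tool_pos: [467.2, 183.0, 23.1]
eef_rot: [-180.0, -0.0, 161.4]
contact_force: [-0.6, 0.2, -0.9]
finger_gap: 0.61
```

step_arm(rows=[45,0,0,3,0,45,0,0,5,0,45,0,0,7,0,45,0,0,9,0,45,0,0,10,0,45,0,0,11,0,45,0,0,11.5,0,45,0,0,11.5,0,45,0,0,11.5,0,45,0,0,11.5,0])

```text
time_s: 8.55
tool_pos: [467.4, 183.1, 11.9]
eef_rot: [180.0, 0.0, 161.4]
contact_force: [0.0, 0.3, -1.8]
finger_gap: 0.616
```

Run:
```python
from h import *
o=env.observe();print(o["tool_pos"],o["contact_force"])
a=env.snapshot("side")[:,:,::-1];b=env.snapshot("scene")[:,:,::-1];c=env.snapshot("wrist")[:,:,::-1]
z=lambda i:cv2.resize(i,(400,400),interpolation=cv2.INTER_CUBIC)
cv2.imwrite("pics/w6.png",np.vstack([np.hstack([z(a[240:340,200:300]),z(b[180:280,190:290])])]))
cv2.imwrite("pics/w6w.png",c)
```

```text
[467.42065709 183.08201326  11.8504537 ] [ 0.01765475  0.3180718  -1.76901891]
```

View pics/w6.png

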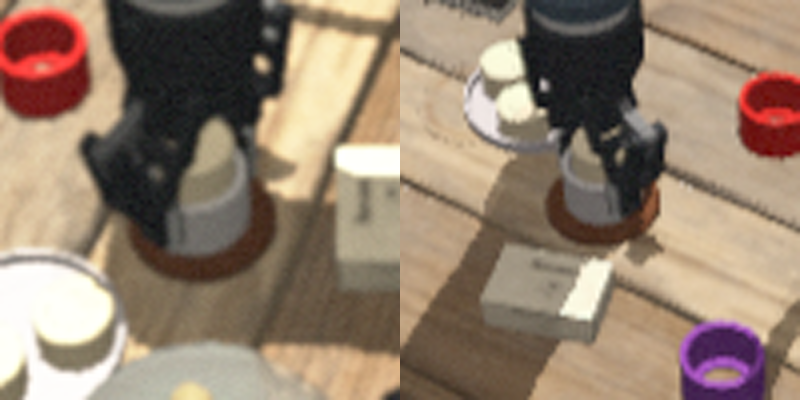

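View pics/w6w.png

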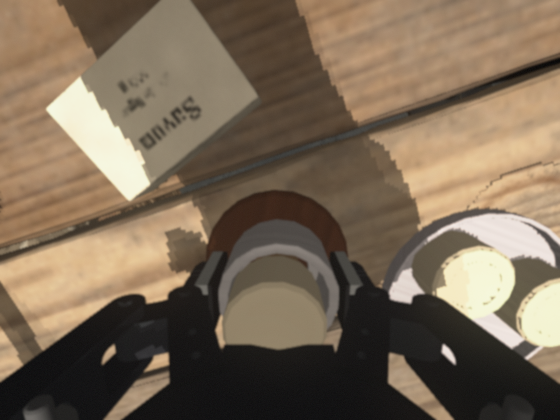

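step_arm(rows=[45,0,0,1,0,45,0,0,1.5,0,50,0,0,1.5,0,60,0,0,1.5,0,70,0,0,1.5,0,80,0,0,1.5,0,85,0,0,1,0,85,0,0,0,0,85,0,0,-3,0,85,0,0,-6,0])

```text
time_s: 9.7
tool_pos: [467.3, 183.1, 18.0]
eef_rot: [180.0, -0.0, 161.4]
contact_force: [-0.2, -0.4, 1.0]
finger_gap: 0.995
```

step_arm(rows=[85,0,0,-10,0,85,0,0,-20,0,85,0,0,-30,0,85,0,0,-50,0,85,0,0,-80,0,85,0,0,-110,0.1,85,0,0,-120,0.25,85,0,0,-120,0.345,85,0,0,-120,0.345,85,0,0,-120,0.345])

```text
time_s: 10.7
tool_pos: [467.3, 183.0, 138.2]
eef_rot: [180.0, 0.0, 141.7]
contact_force: [0.5, -0.1, 0.4]
finger_gap: 0.997
```

Run:
```python
from h import *
o=env.observe();print(o["tool_pos"],o["eef_rot"],o["finger_gap"])
im=env.snapshot("wrist")[:,:,::-1]
cv2.imwrite("pics/w7.png",im)
```

```text
[467.29585155 183.0486044  138.19502345] [1.79982417e+02 1.05200425e-02 1.41739401e+02] 0.9970374998704092
```

View pics/w7.png

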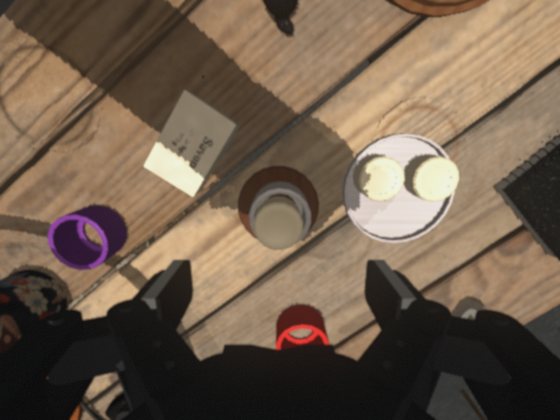

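Run:
```python
from h import *
im=cv2.imread("pics/w7.png")
cv2.imwrite("pics/w7a.png",cv2.resize(np.hstack([im[160:260,230:330],im[140:240,345:445]]),None,fx=4,fy=4,interpolation=cv2.INTER_CUBIC))
cv2.imwrite("pics/w7b.png",cv2.resize(im[125:250,335:465],None,fx=4.6,fy=4.6,interpolation=cv2.INTER_CUBIC))
```

```text
(no output)
```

View pics/w7a.png

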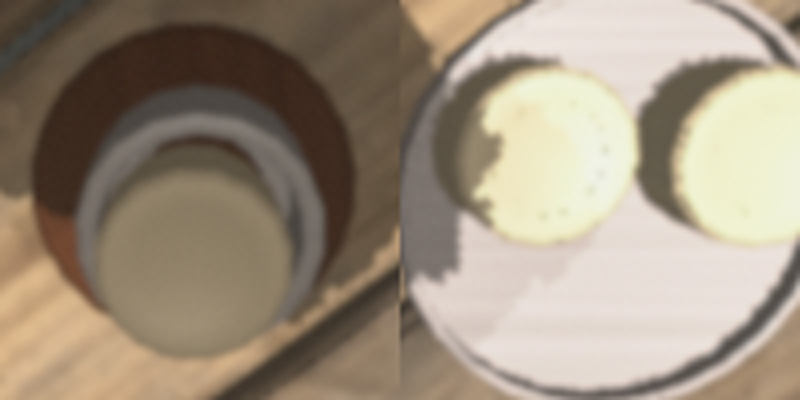

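View pics/w7b.png

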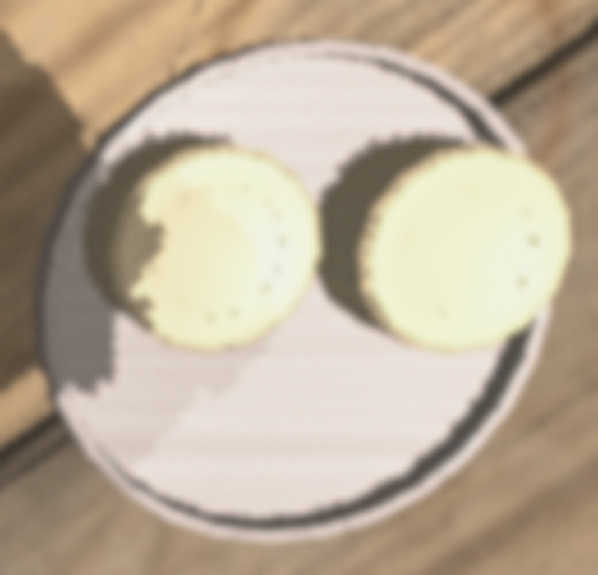

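Run:
```python
from h import *
from scipy.optimize import least_squares
c=env.calibration("wrist"); o=env.observe()
def circ(p,z,s,off,r=None):
    q=onz(c,np.array(p)/s+np.array(off),z)[:,:2]
    f=least_squares(lambda v:np.hypot(*(q-v[:2]).T)-v[2],[*q.mean(0),30]);return f.x,np.abs(f.fun).max()
def show(n,p,z,s,off):
    f,e=circ(p,z,s,off);print(n,f.round(1),round(e,1),totool([*f[:2],z],o).round(1));return f[:2]
b=(335,125)
t=show("tin",[(40,310),(95,470),(275,543),(440,490),(548,320),(520,150),(310,40),(180,75),(75,190)],11,4.6,b)
A=show("A",[(320,245),(215,145),(215,352),(290,320),(290,170),(113,245)],28.5,4.6,b)
B=show("B",[(572,245),(360,255),(470,150),(455,352),(390,330),(545,175),(540,320)],28.5,4.6,b)
show("bar",[(98,255),(293,258),(195,358),(130,330),(260,332)],62,4,(230,160))
show("rimmould",[(80,230),(325,230),(190,112),(110,150),(280,150)],42,4,(230,160))
y=(B-A);print(np.linalg.norm(y));
m=(A+B)/2;print("mid",m,"t-m",t-m,np.hypot(*(t-m)))
y/=np.linalg.norm(y);print("yang",np.degrees(np.arctan2(y[1],y[0])))
n=np.array([y[1],-y[0]])
for g in (m+n*36.7,t+n*24.5): print("gap",g,totool([*g,2.5],o))
```

```text
tin [524.8 282.   52. ] 0.9 [ 16.  113.4 126.9]
A [499.8 272.1  19.6] 0.5 [ 29.5  90.2 109.4]
B [529.3 308.9  19.5] 0.7 [ 29.1 137.3 109.4]
bar [469.3 182.5  19.1] 0.4 [-2.1  1.  75.9]
rimmould [469.6 183.5  25.9] 1.1 [-1.7  2.  95.9]
47.104108469171706
mid [514.50844949 290.48733498] t-m [10.30989993 -8.51870828] 13.373945845784469
yang 51.24050158164242
gap [543.12640146 267.51119899] [ -7.37792724 113.43482006 135.35376425]
gap [543.92297676 266.63033428] [ -8.54892696 113.23679364 135.35351658]
```

step_arm(rows=[85,-1.5,0.5,25,0,85,-1.5,0.5,50,0,85,-1.5,0.5,70,0,85,-1.5,0.5,85,0,85,-1.5,0.5,94,0,75,-1.5,0.5,94,0,65,-1.5,0.5,94,0,55,-1.5,0.5,94,0,48,-1.5,0.5,94,0,46,-1.5,0.5,94,0])

```text
time_s: 11.75
tool_pos: [469.4, 182.7, 44.5]
eef_rot: [179.9, 0.0, 141.6]
contact_force: [0.5, 0.4, 0.2]
finger_gap: 0.536
```

Run:
```python
from h import *
o=env.observe();print(o["tool_pos"],o["finger_gap"]*85.4)
a=env.snapshot("side")[:,:,::-1];b=env.snapshot("scene")[:,:,::-1];c=env.snapshot("wrist")[:,:,::-1]
z=lambda i:cv2.resize(i,(400,400),interpolation=cv2.INTER_CUBIC)
cv2.imwrite("pics/w8.png",np.vstack([np.hstack([z(a[230:330,200:300]),z(c[200:350,205:355])])]))
```

```text
[469.39186028 182.68919032  44.45029533] 45.7689218228111
```

View pics/w8.png

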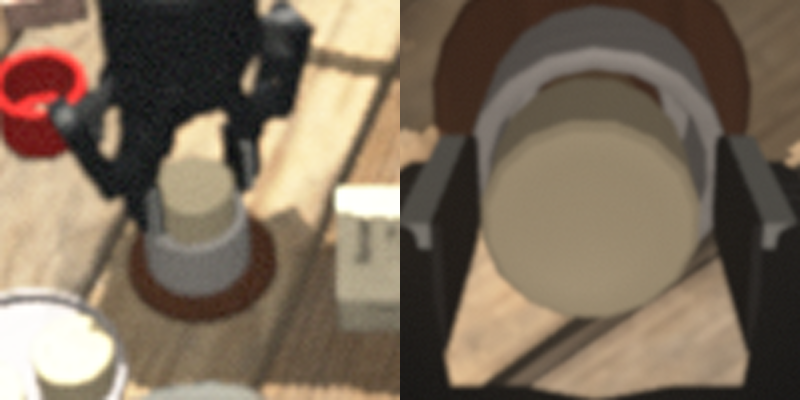

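step_arm(rows=[42,0,0,0,0,36,0,0,0,0,32,0,0,0,0,32,0,0,0,0,32,0,0,0,0,32,0,0,-4,0,32,0,0,-10,0,32,0,0,-20,0,32,0,0,-35,0,32,0,0,-50,0])

```text
time_s: 12.9
tool_pos: [468.8, 182.5, 94.8]
eef_rot: [180.0, -0.0, 141.6]
contact_force: [0.6, 0.1, -0.5]
finger_gap: 0.447
```

Run:
```python
from h import *
o=env.observe();print(o["tool_pos"],o["finger_gap"]*85.4)
a=env.snapshot("side")[:,:,::-1];c=env.snapshot("wrist")[:,:,::-1]
z=lambda i:cv2.resize(i,(400,400),interpolation=cv2.INTER_CUBIC)
cv2.imwrite("pics/w9.png",np.vstack([np.hstack([z(a[230:330,200:300]),z(c[200:350,205:355])])]))
cv2.imwrite("pics/w9w.png",c)
```

```text
[468.79633056 182.53120557  94.79738053] 38.134611226927746
```

View pics/w9.png

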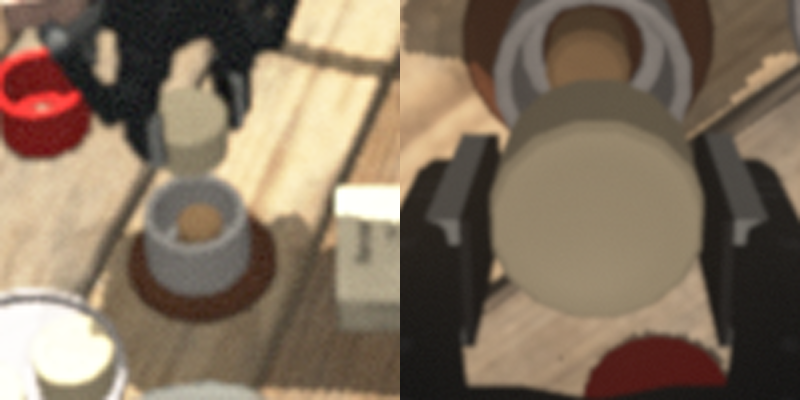

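step_arm(rows=[32,-1,20,0,0,32,-2,45,0,0,32,-4,70,0,0,32,-5,95,0,0,32,-6,112,0,0,32,-6,112,8,0,32,-6,112,22,0,32,-6,112,35,0,32,-6,112,35,0,32,-6,112,35,0])

```text
time_s: 14.0
tool_pos: [542.0, 265.9, 58.1]
eef_rot: [-179.9, -0.1, 141.6]
contact_force: [0.2, 0.1, -0.5]
finger_gap: 0.446
```

Run:
```python
from h import *
o=env.observe();print(o["tool_pos"],o["finger_gap"]*85.4)
c=env.snapshot("wrist")[:,:,::-1]
cv2.imwrite("pics/w10.png",c)
cv2.imwrite("pics/w10a.png",cv2.resize(c[150:350,180:380],None,fx=3,fy=3,interpolation=cv2.INTER_CUBIC))
```

```text
[542.02088909 265.91594125  58.13524453] 38.10399300298958
```

View pics/w10a.png

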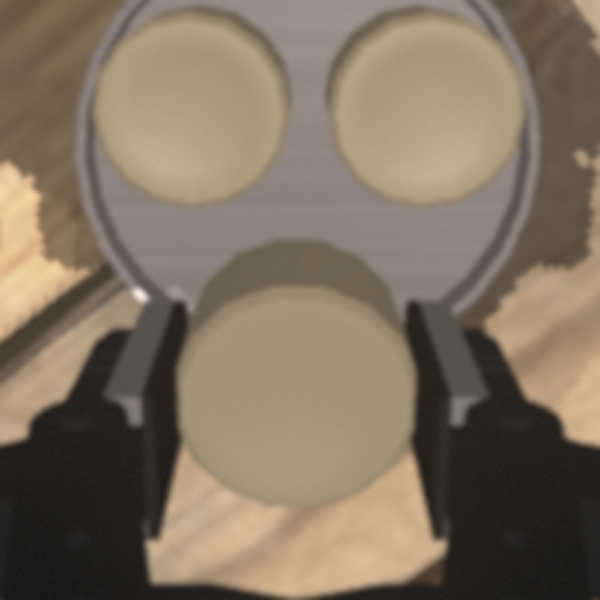

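Run:
```python
from h import *
c=env.calibration("wrist"); o=env.observe()
f=lambda p:np.array(p)/3+np.array([180,150])
def m(n,p,z):
    q=onz(c,f(p),z);X=q.mean(0);print(n,X.round(1),totool(X,o).round(1),np.linalg.norm(q[0]-q[1]).round(1))
m("Ax",[(95,107),(289,107)],28.5);m("Ay",[(192,8),(192,205)],28.5)
m("Bx",[(330,107),(524,107)],28.5);m("By",[(427,8),(427,205)],28.5)
for z in (72,75.6):m("barx",[(176,390),(416,390)],z);m("bary",[(296,285),(296,506)],z)
m("tinx",[(77,150),(540,150)],11);
m("bottomedge of bar front",[(296,240),(296,240)],49.6)
```

```text
Ax [500.5 274.4  28.5] [ 38.1 -19.9  30.4] 38.6
Ay [500.9 274.   28.5] [ 37.6 -19.9  30.4] 39.6
Bx [529.5 311.   28.5] [38.2 26.8 30.4] 38.5
By [529.9 310.7  28.5] [37.7 26.8 30.4] 39.6
barx [543.8 266.5  72. ] [ -0.7   0.8 -13.1] 39.0
bary [545.2 265.4  72. ] [ -2.4   0.8 -13.1] 40.0
barx [542.3 267.7  75.6] [  1.2   0.8 -16.7] 37.9
bary [543.6 266.6  75.6] [ -0.5   0.8 -16.7] 38.9
tinx [525.  284.8  11. ] [25.4  3.6 47.9] 102.7
bottomedge of bar front [529.6 277.7  49.6] [17.4  0.8  9.3] 0.0
```

step_arm(rows=[32,1.5,2.7,5,0,32,1.5,2.7,15,0,32,1.5,2.7,25,0,32,1.5,2.7,33,0,32,1.5,2.7,38,0,32,1.5,2.7,41,0,32,1.5,2.7,43,0,32,1.5,2.7,44.5,0,32,1.5,2.7,45.5,0,32,1.5,2.7,45.5,0])

```text
time_s: 15.05
tool_pos: [543.7, 269.7, 13.4]
eef_rot: [180.0, 0.0, 141.6]
contact_force: [-1.0, 0.6, -0.4]
finger_gap: 0.445
```

Run:
```python
from h import *
o=env.observe();print(o["tool_pos"],o["contact_force"],o["finger_gap"]*85.4)
c=env.snapshot("wrist")[:,:,::-1];b=env.snapshot("scene")[:,:,::-1];a=env.snapshot("side")[:,:,::-1]
z=lambda i:cv2.resize(i,(260,260),interpolation=cv2.INTER_CUBIC)
cv2.imwrite("pics/w11.png",np.hstack([z(c[150:350,180:380]),z(a[280:360,170:250]),z(b[165:245,185:265])]))
```

```text
[543.68901329 269.69243746  13.43938264] [-0.95152665  0.55103126 -0.42214895] 38.032540744290046
```

View pics/w11.png

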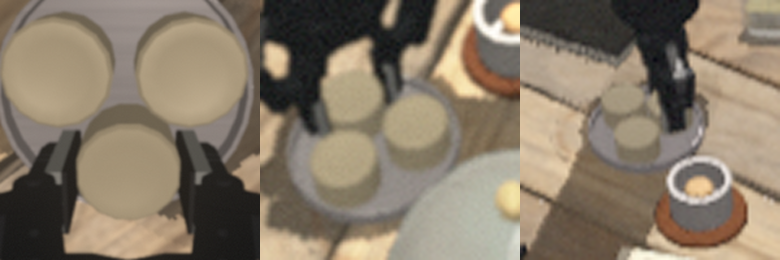

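step_arm(rows=[32,0,0,0.5,0,32,0,0,1,0,32,0,0,1.5,0,32,0,0,2,0,32,0,0,2.2,0,32,0,0,2.2,0,32,0,0,2.2,0,32,0,0,2.2,0,32,0,0,2.2,0,32,0,0,2.2,0])

```text
time_s: 16.2
tool_pos: [543.6, 269.7, 11.1]
eef_rot: [180.0, -0.0, 141.6]
contact_force: [-0.3, -0.5, -1.0]
finger_gap: 0.443
```

step_arm(rows=[32,0,0,0.3,0,32,0,0,0.6,0,32,0,0,0.9,0,32,0,0,1,0,32,0,0,1,0,32,0,0,1,0,32,0,0,1,0,32,0,0,1,0,32,0,0,1,0,32,0,0,1,0])

```text
time_s: 17.2
tool_pos: [543.7, 269.7, 10.9]
eef_rot: [180.0, 0.0, 141.6]
contact_force: [-1.7, -0.9, 5.1]
finger_gap: 0.443
```

Contact with the floor (about 5 N up). Release and rise.

step_arm(rows=[34,0,0,-0.5,0,38,0,0,-0.5,0,42,0,0,-0.5,0,46,0,0,-0.5,0,50,0,0,-0.5,0,56,0,0,-1,0,60,0,0,-5,0,60,0,0,-15,0,60,0,0,-30,0,60,0,0,-60,0])

```text
time_s: 18.2
tool_pos: [541.9, 269.0, 69.4]
eef_rot: [-179.8, -0.1, 141.6]
contact_force: [0.7, -0.0, 0.3]
finger_gap: 0.705
```

step_arm(rows=[60,0,0,-30,0,60,0,0,-60,0,60,-10,0,-80,0,60,-20,0,-80,0,60,-20,0,-80,0,60,-20,0,-80,0,60,-20,0,-80,0,60,-20,0,-80,0,60,-20,0,-80,0,60,-20,0,-80,0])

```text
time_s: 19.2
tool_pos: [558.9, 257.3, 149.7]
eef_rot: [-180.0, -0.0, 141.6]
contact_force: [-0.5, -0.5, 0.5]
finger_gap: 0.703
```

Run:
```python
from h import *
o=env.observe();print(o["tool_pos"],o["contact_force"],o["finger_gap"]*85.4)
c=env.snapshot("wrist")[:,:,::-1];b=env.snapshot("scene")[:,:,::-1];a=env.snapshot("side")[:,:,::-1]
z=lambda i:cv2.resize(i,(390,390),interpolation=cv2.INTER_CUBIC)
cv2.imwrite("pics/w12.png",np.hstack([z(a[250:370,170:290]),z(b[165:265,185:285])]))
cv2.imwrite("pics/w12w.png",c)
```

```text
[558.92091556 257.33351634 149.74154312] [-0.53351393 -0.46040718  0.45341764] 60.06055507899148
```

View pics/w12.png

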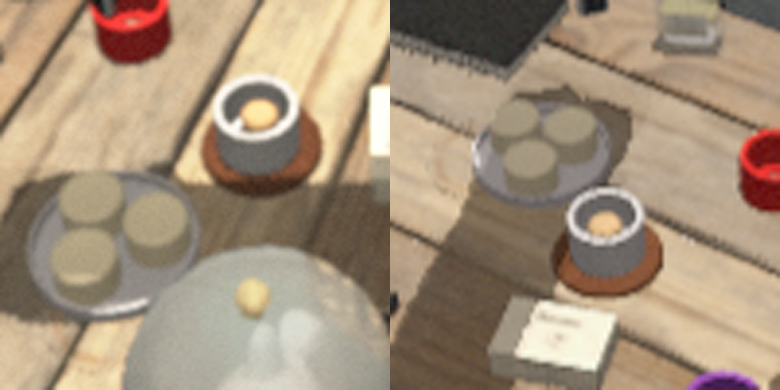

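View pics/w12w.png

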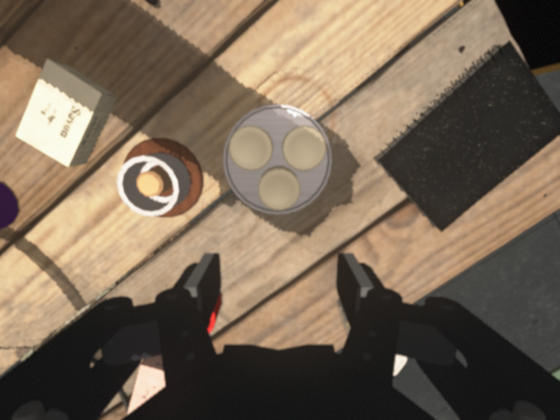

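Run:
```python
from h import *
c=env.calibration("wrist")
t=onz(c,(277.5,159),11)[0]
for p in [(250,148),(303,147.5),(278.5,189)]:
    print(np.hypot(*(onz(c,p,28.5)[0]-t)[:2]).round(1))
env.close_job()
```

```text
26.6
25.3
25.6
the job is handed in; nothing more can be done
```

The bar is unmoulded and lies in the tin with the other two, and I handed the job in at about 19 s of the 58 s allowed. No verdict was reported.

I gripped the aluminium mould, lowered it over the post onto the stand's foot, and let go. I then took the raised bar from above and set it down in the free place, where the force rose to about 5 N at floor contact.

My last checks showed:
- **Bars:** all three look flat in the tin, about 25–27 mm from its centre (limit 31 mm).
- **Mould:** the empty mould stands upright on the foot, round the post.
- **Gripper:** it is open and well clear, with contact force around zero.
- **Bystanders:** the soap carton looked unmoved in the last views. I did not measure it, or the candle and the dog. I never worked near them, and contact forces stayed small.

Two measurements disagreed:
- **Wrist camera:** its positions differed by up to about 3 mm between views, so I aligned using the mould and the post in one picture.
- **Bar spacing:** the two bars already in the tin were about 47 mm apart, against 42 mm for a close triangle. That left more room for the third.

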